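Clear and shim the drawing board

TASK

Get the drawing board ready for the plotter: put the eraser that lies on it into the open drawer and let go of it. Then take the orange leveling wedge by its black post and, keeping it flat on the table, push it thin end first under the middle of the board's free edge (red tape mark) until that edge just lifts off its base, with a gap of about 5 mm and at no time more than 1 cm. Finish while still gripping the wedge there, with the board resting on the wedge alone; do not touch the board with the gripper then, and leave the pen cup, pencil case, red tray and tape roll where they are.

Things in the scene. Friction and masses are not known exactly. Their poses are not given: they have to be found in the camera images.
- stand: fixed aluminium base of the drawing board, a U open in front: two side rails 16 mm high, 216 mm clear between them, joined by a 28 mm high hinge beam at the back. Origin on the table under the middle of the open front edge; +x points level to the hinge 240 mm away (the way to push the wedge), y along the front edge, z up. Between the rails is bare table, on which the wedge slides.
- edge_mid (a point): fixed point of the base, 16 mm above the table, over the stand's origin: where the middle of the board's free edge (its underside) lies while the board is down; axes as those of the stand. A red tape mark 50 mm wide shows the place on the board's edge.
- board (a joint): tilt (rad) of the wooden drawing board (240 mm from free edge to hinge, 260 wide, 12 thick, about 0.9 kg; white paper, red tape) about the hinge at the back: 0 = down on the rails, underside 16 mm and top 28 mm above the table; positive = free edge raised. Gap at the free edge = 240 mm x value (0.021 = 5 mm). It falls back by its own weight; about 5 N at the edge lifts it.
- wedge_grip (a point): grip point of the orange leveling wedge (140 mm long, 46 wide, about 0.18 kg): axis of its upright black post, 60 mm above the wedge's underside. Post 32 mm long (x), 26 wide (y), standing from 29 to 86 mm above the underside. x points level along the wedge to its thin tip, z up. The post stands on a block 29 mm high that reaches 20 mm ahead of and behind its axis.
- wedge_tip (a point): middle of the lower edge of the wedge's thin tip, on the table, 120 mm ahead of the post's axis; axes as wedge_grip. The top slopes straight from the block (29 mm high, 100 mm behind the tip) to the 5 mm high blunt tip. It meets the resting board when the tip is about 46 mm past the free edge; a 5 mm gap comes at about 67 mm, 10 mm at about 88 mm.
- eraser_mid (a point): centre of the board eraser, a block 84 mm long (x), 36 mm wide (y) and 30 mm high (z up): grey felt below, black back with a yellow stripe above; about 0.08 kg. It starts on the board, felt down.
- drawer_spot (a point): point on the inner floor of the open drawer of the grey drawer unit, mid-width, 68 mm behind the inner face of its front: a good spot for the eraser. x along the drawer into the unit, y across, z up. Drawer 158 mm wide inside; floor 22, side walls 78, white front 89, unit 100 mm above the table. Open length 134 to 174 mm, the rest is roofed over. It slides if pushed with over 1 N.
- pen_cup: white cup with markers, 70 mm across, 125 mm tall with its markers, origin under its centre; leave alone.
- pencil_case: blue pencil case 60 x 150 x 40 mm, origin under its centre; leave alone.
- red_tray: red open tray 100 x 120 x 40 mm, origin under its centre; leave alone.
- tape_roll: white roll of tape lying flat, 70 mm across, 22 mm high, origin under its centre; leave alone.
Not all that is in view belongs to the job. What is shaped like the part that bears eraser_mid but turquoise is not meant.

How it is judged:
By the outcome, as a careful person would: the job done as asked, in the order asked, and still so for the second after the job is handed in, while the arm keeps its last pose, push and grip.
It also fails if it takes over 61 s, if anything falls off the work surface, if the arm or the gripper's body presses on something with over 40 N, if the wrist force passes 120 N, or if a joint passes its speed limit or range.

ROBOT

A 7-joint arm with a two-finger parallel gripper is mounted at the origin on the work surface. World frame = base frame: x ahead of the robot, y to its left, z up, the work surface at z = 0. Lengths are in mm, angles in rad, forces in N, time in s.
With the tool pointing down it reaches from about 400 to 875 mm from the base axis. Payload 4.4 kg.
Tool frame: the origin (TCP) lies at the centre of the arm's flange, where the gripper is bolted on; the fingertips stand 173 mm ahead of it and the grasp point (between the pads) lies 155 mm ahead of it; z points along the fingers, y is the direction in which the jaws open and shut (so a half turn about z gives the same grasp; the last joint's range is limited). The gripper opens to 85 mm and grips with 20 to 120 N. Pads are 22 mm wide; open, the fingers measure 114 mm over their backs; the gripper's body (76 mm by 85 mm) begins 54 mm behind the grasp point. The pads swing forward as they close: fully open they stand 13 mm farther back than shut.
Start: joints at [1.053, 0.628, 0.038, 1.517, -0.027, 0.996, -0.02], TCP at [283.802, -584.783, 404.713] pointing down, gripper open.
Joint ranges: [-3.06, 3.06], [-0.37, 2.12], [-1.25, 1.32], [0.18, 2.47], [-1.1, 4.24], [0.23, 1.98], [-2.94, 2.94]. Speed limits (rad/s): [2.57, 2.57, 3.14, 3.14, 3.14, 3.14, 3.14].

INTERFACE

Orientations are given as [roll, pitch, yaw] about the fixed x, y, z axes, in that order (R = Rz(yaw) Ry(pitch) Rx(roll)).
In Python, from cell import * gives the robot as it stands. The module is installed in compiled form; this text tells all that it offers.
- The arm moves only by the shell command python3 -m jog 'ROWS'. ROWS is JSON, one flat list of numbers, 5 for each row, row after row: the shift along the tool's x, y, z in mm, then the turn about the tool's z in degrees, then the finger opening in mm, from 0 to 85.4. A call has 1 to 20 rows; each row is the pose to reach, as a shift and turn from the pose commanded when the call began, along the tool's axes at that moment; what a row does not reach only later rows make up. A row lasts 1/12 s, in which the tool goes at most 41.7 mm and 7.16 degrees, less where a joint would pass 70% of its speed; a pose out of reach is approached as far as the arm can. A call with a gripper value outside its range is refused whole. The fingers move at their own pace and stop on an object; the grip force is fixed at half the most. Time passes only in rows, so rows that repeat a pose let the fingers close. It gives the time, the measured TCP pose, the force and the opening at its end, in the units of the state.
- read_state(): the state, without advancing time (a new reading comes with each control period).
- get_image(name): name is "side" or "top" or "wrist"; returns (picture, depth): 420x560x3 uint8, blue, green, red; 420x560 float32, mm along the optical axis (not along the pixel's ray), 0 where there is no reading.
- camera_params(name): a dict with "K" (3x3 intrinsics, pixels), "T" (4x4, takes a point from camera to world coordinates). Camera axes: x right, y up, looking along -z (the intrinsics and any distortion apply to the point x, -y, -z); pixel columns grow to the right and rows downward; lengths in mm; the calibration is good to about 2 mm. A picture is of the moment at which its call begins: read the wrist's pose just before it. camera_params takes no time and is no camera call; for the wrist camera it gives the pose at the moment of the call.
- finish_job(): hands the job in, once; it reports no verdict.
The state is a dict: "clock": time; "qpos": joint angles; "qd": joint speeds; "tau": joint torques, N m; "eef_pos": TCP position; "tool_rot": TCP orientation; "force": force on the tool from outside, world axes, zero at the start; "torque": the same for the moment, N m; "width": finger opening in mm.
Only numpy, scipy, OpenCV 4.12 (cv2) and the standard library are available. Lean on these libraries where they do the work, as an engineer would, in place of code of your own. Each camera call takes 0.05 s, during which the arm holds its last target.

## Working session

There is one attempt and no reset: what is moved stays moved. The work goes in short steps, Python scripts to look and compute and a shell command to move; the robot and the scene stay as the last step left them, time stands still between calls to the robot, and variables do not carry over. Pictures are saved under pics/ and viewed, and the job is handed in when it is done.

```bash
mkdir -p pics; cat > h.py <<'E'
from cell import *
import numpy as np, cv2
def grab(n,tag):
    P=camera_params(n); im,d=get_image(n)
    cv2.imwrite(f'pics/{tag}.png',im); np.savez(f'pics/{tag}.npz',im=im,d=d,K=P['K'],T=P['T'])
def load(tag): 
    return np.load(f'pics/{tag}.npz')
def w(tag,u,v,r=1,z=None):
    f=load(tag);K=f['K'];T=f['T']
    ray=np.array([(u-K[0,2])/K[0,0],-(v-K[1,2])/K[1,1],-1.0])
    if z is None:
        p=f['d'][int(v)-r:int(v)+r+1,int(u)-r:int(u)+r+1];p=p[p>0];dd=np.median(p)
    else:
        R=T[:3,:3];dd=(z-T[2,3])/(R@ray)[2]
    return np.round((T@np.append(ray*dd,1))[:3],1)
E
python3 - <<'E'
from h import *
print(read_state())
for n in('side','top','wrist'):
    P=camera_params(n);print(n,P)
    grab(n,n+'0')
E
```

```text
{'clock': 0.0, 'qpos': array([ 1.0531703 ,  0.62934128,  0.03845084,  1.51837666, -0.02699961,
        0.99633484, -0.02002131]), 'qd': array([ 0.00021864, -0.00063826, -0.00112981,  0.00083611,  0.00094866,
       -0.00184292,  0.00032788]), 'tau': array([ 4.90901439e-04, -5.63400793e+01,  1.22616861e+00, -1.93443775e+01,
        1.08794920e-02,  1.05308407e-02,  1.49110292e-05]), 'eef_pos': array([ 283.68813548, -584.48589833,  403.78932327]), 'tool_rot': array([-3.13965105e+00,  3.14507831e-05,  4.51797571e-01]), 'force': array([-0.55662919, -0.05259282, -0.75235087]), 'torque': array([-0.04210911, -0.00537632,  0.00012088]), 'width': 85.64633256688823}
side {'K': array([[420.75793395,   0.        , 274.32345355],
       [  0.        , 420.75793395, 211.55464391],
       [  0.        ,   0.        ,   1.        ]]), 'T': array([[-9.12782353e-01,  2.47423632e-01, -3.24976801e-01,
         2.46546356e+02],
       [-4.08441347e-01, -5.49011495e-01,  7.29220161e-01,
         8.06630984e+02],
       [ 2.01030132e-03,  7.98353258e-01,  6.02186046e-01,
         7.10481363e+02],
       [ 
[... 403 characters left out ...]
69224749e+01],
       [-5.00350693e-03,  1.43481654e-01,  9.89640329e-01,
         1.35307421e+03],
       [ 0.00000000e+00,  0.00000000e+00,  0.00000000e+00,
         1.00000000e+00]])}
wrist {'K': array([[369.4207961 ,   0.        , 271.6944508 ],
       [  0.        , 369.4207961 , 208.36145575],
       [  0.        ,   0.        ,   1.        ]]), 'T': array([[ 4.36036542e-01,  8.54973525e-01,  2.80877920e-01,
         3.55614091e+02],
       [-8.99928274e-01,  4.14639936e-01,  1.34917847e-01,
        -5.49056090e+02],
       [-1.11201555e-03, -3.11599093e-01,  9.50213012e-01,
         3.73181340e+02],
       [ 0.00000000e+00,  0.00000000e+00,  0.00000000e+00,
         1.00000000e+00]])}
```

View pics/top0.png

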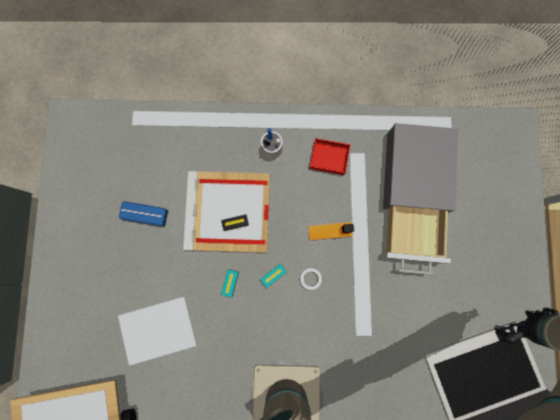

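View pics/side0.png

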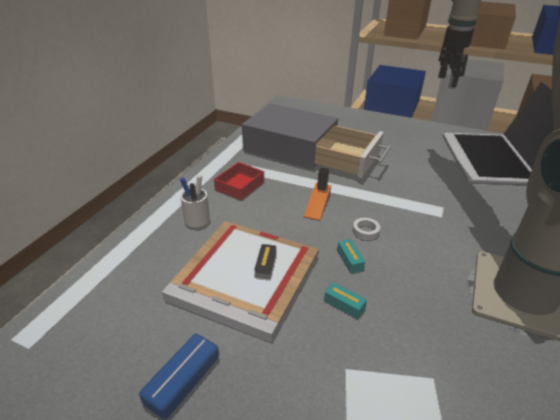

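```bash
python3 - <<'E'
from h import *
a=cv2.imread('pics/top0.png')
cv2.imwrite('pics/c1.png',cv2.resize(a[160:300,175:375],None,fx=4,fy=4,interpolation=cv2.INTER_CUBIC))
cv2.imwrite('pics/c2.png',cv2.resize(a[115:285,370:470],None,fx=4.5/1.3,fy=4.5/1.3,interpolation=cv2.INTER_CUBIC))
E
```

```text
(no output)
```

View pics/c1.png

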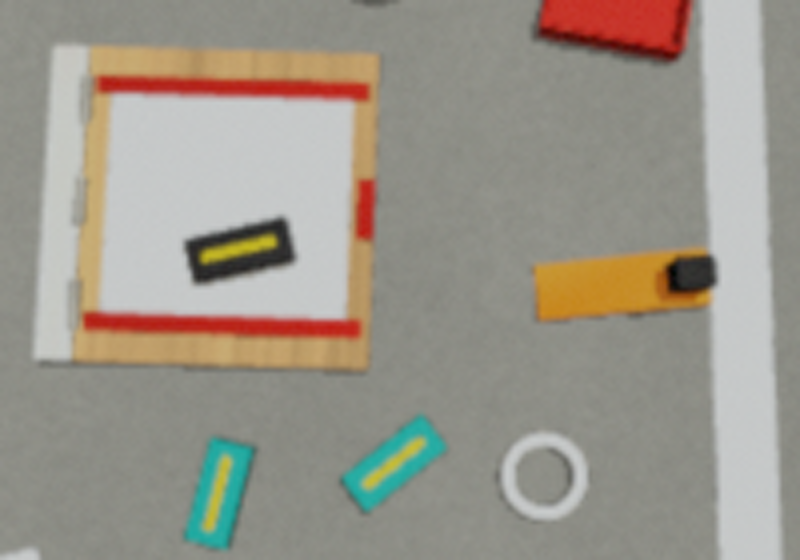

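View pics/c2.png

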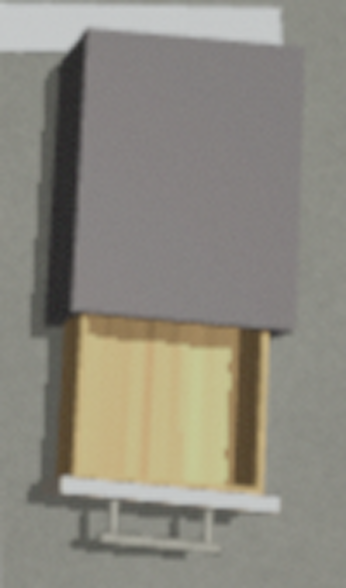

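```bash
python3 - <<'E'
from h import *
def c1(x,y,z): return w('top0',175+(x+.5)/4-.5,160+(y+.5)/4-.5,z=z)
def c2(x,y,z): return w('top0',370+(x+.5)/3.4615-.5,115+(y+.5)/3.4615-.5,z=z)
for n,pts,z in [('er',[(185,240),(285,218),(296,262),(197,284)],58),('erstripe',[(200,256),(277,240)],58),('board free',[(379,54),(369,371)],28),('hinge',[(90,45),(72,360)],28),('tape',[(374,181),(372,240)],28),('tip',[(534,264),(538,321)],5),('post',[(668,256),(714,255),(716,290),(670,292)],86)]:
    P=np.array([c1(*p,z) for p in pts]);print(n,P.tolist(),P.mean(0))
for n,pts,z in [('front outer/inner top',[(62,477),(60,492),(280,500),(280,512)],89),('unit front',[(70,312),(290,333)],100),('sidewalls top inner',[(85,317),(75,477),(262,488),(268,332)],78)]:
    P=np.array([c2(*p,z) for p in pts]);print(n,P.tolist())
for u,v in [(235,223),(235,200),(410,235),(430,235),(349,229),(348,228),(325,232),(425,170),(370,235)]: print((u,v),w('top0',u,v))
E
```

```text
er [[556.9, 219.5, 58.0], [576.3, 140.2, 58.0], [541.1, 130.3, 58.0], [521.9, 208.5, 58.0]] [549.05  174.625  58.   ]
erstripe [[544.3, 207.0, 58.0], [558.4, 146.0, 58.0]] [551.35 176.5   58.  ]
board free [[718.8, 69.4, 28.0], [457.0, 70.9, 28.0]] [587.9   70.15  28.  ]
hinge [[721.4, 309.9, 28.0], [460.6, 311.3, 28.0]] [591.  310.6  28. ]
tape [[612.1, 70.8, 28.0], [563.4, 71.2, 28.0]] [587.75  71.    28.  ]
tip [[548.8, -62.8, 5.0], [501.7, -66.6, 5.0]] [525.25 -64.7    5.  ]
post [[549.4, -161.7, 86.0], [551.0, -197.5, 86.0], [523.7, -198.9, 86.0], [521.4, -163.2, 86.0]] [ 536.375 -180.325   86.   ]
front outer/inner top [[463.1, -302.3, 89.0], [449.8, -300.4, 89.0], [447.0, -494.8, 89.0], [436.5, -494.4, 89.0]]
unit front [[609.9, -309.0, 100.0], [595.1, -504.9, 100.0]]
sidewalls top inner [[608.9, -328.5, 78.0], [463.7, -316.8, 78.0], [457.6, -483.7, 78.0], [598.7, -494.3, 78.0]]
(235, 223) [547.  173.9  58.5]
(235, 200) [625.5 179.9  31.1]
(410, 235) [ 523.6 -393.3   23.5]
(430, 235) [ 525.  -458.5   22.7]
(349, 229) [ 533.  -184.4   87.3]
(348, 228) [ 536.  -181.3   87.2]
(325, 232) [ 527.8 -117.4   18. ]
(425, 170) [ 722.4 -420.7  100.8]
(370, 235) [ 5.226e+02 -2.684e+02 -1.000e-01]
```

Three erasers: the black and yellow one on the board (235,223) and turquoise ones at (230,283) and (273,275) on the table. The black one is the one meant: it has a black back with a yellow stripe, lies on the board, and its top measures z≈58. The wedge tip is at (309,233) and its post at (348,229). The board's red mark is at (268,212), facing -y. All sizes agree with the given ones.

```bash
cat >> h.py <<'E'
from scipy.spatial.transform import Rotation as Ro
def go(x,y,z,yawdeg):
    s=read_state();R=Ro.from_euler('xyz',s['tool_rot']).as_matrix()
    d=R.T@(np.array([x,y,z])-s['eef_pos'])
    t=-(yawdeg-np.degrees(s['tool_rot'][2]))
    t=(t+180)%360-180
    print('clock',s['clock'],'pos',s['eef_pos'].round(1),'rot',np.degrees(s['tool_rot']).round(2),'F',s['force'].round(1),'w',round(s['width'],1));print('shift',d.round(1),'turn',round(t,1))
E
python3 -c "
from h import *
go(550,175.5,300,103.7)"
```

```text
clock 0.15 pos [ 283.7 -584.6  404. ] rot [-179.92   -0.     25.89] F [-0.6  0.3  0.1] w 85.4
shift [ 571.4 -567.4  104.8] turn -77.8
```

```bash
python3 -m jog '[571,-567,60,-77.8,85, 571,-567,60,-77.8,85, 571,-567,60,-77.8,85, 571,-567,60,-77.8,85, 571,-567,60,-77.8,85, 571,-567,60,-77.8,85, 571,-567,60,-77.8,85, 571,-567,60,-77.8,85, 571,-567,60,-77.8,85, 571,-567,60,-77.8,85, 571,-567,60,-77.8,85, 571,-567,60,-77.8,85, 571,-567,60,-77.8,85, 571,-567,60,-77.8,85, 571,-567,60,-77.8,85, 571,-567,60,-77.8,85, 571,-567,60,-77.8,85, 571,-567,60,-77.8,85, 571,-567,60,-77.8,85, 571,-567,60,-77.8,85]'
python3 -c "
from h import *
go(550,175.5,300,103.7)"
```

```text
clock: 1.82
eef_pos: [550.5, 181.7, 344.5]
tool_rot: [3.139, -0.005, 1.816]
force: [0.7, 1.0, 0.9]
width: 84.6
clock 1.8167 pos [550.5 181.7 344.5] rot [179.83  -0.28 104.07] F [0.7 1.  0.9] w 84.6
shift [-6.1 -2.1 44.5] turn 0.4
```

```bash
python3 -m jog '[0,0,0,0,85,0,0,0,0,85]'
python3 -c "
from h import *
go(550,175.5,300,103.7)
grab('wrist','w1')"
```

```text
clock: 1.98
eef_pos: [549.7, 175.1, 344.2]
tool_rot: [-3.14, 0.0, 1.812]
force: [-0.6, -0.4, -0.4]
width: 85.1
clock 1.9833 pos [549.7 175.1 344.2] rot [-1.7992e+02  2.0000e-02  1.0379e+02] F [-0.6 -0.4 -0.4] w 85.1
shift [ 0.3  0.5 44.2] turn 0.1
```

View pics/w1.png

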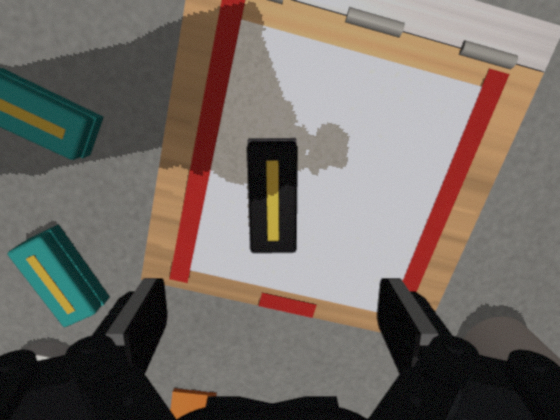

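```bash
python3 - <<'E'
from h import *
P=np.array([w('w1',u,v,z=58) for u,v in [(249,147),(296,147),(296,250),(250,251)]]);print(P,P.mean(0))
for u,v in[(262,200),(260,304),(316,315),(287,304),(375,22),(350,220)]: print(w('w1',u,v), w('w1',u,v,z=28))
E
```

```text
[[524.4 211.2  58. ]
 [555.9 218.9  58. ]
 [576.  143.8  58. ]
 [542.4 134.7  58. ]] [549.675 177.15   58.   ]
[541.9 176.3  58.5] [543.3 167.1  28. ]
[563.6  73.3  29.2] [563.8  72.5  28. ]
[615.1  73.7  28.4] [615.3  73.5  28. ]
[586.8  79.1  29.4] [587.1  78.3  28. ]
[588.8 310.9  33.6] [590.  312.1  28. ]
[617.3 167.7  28.5] [617.5 167.5  28. ]
```

The wrist view shows the eraser centred at pixel (273,196), which gives (549.7, 176). That agrees with the top camera. Descending to grasp.

```bash
python3 -m jog '[0.5,0,35,0,85, 0.5,0,70,0,85, 0.5,0,100,0,85, 0.5,0,125,0,85, 0.5,0,138,0,85, 0.5,0,138,0,85, 0.5,0,138,0,30, 0.5,0,138,0,20, 0.5,0,138,0,20, 0.5,0,138,0,20, 0.5,0,138,0,20, 0.5,0,138,0,20, 0.5,0,138,0,20]'
python3 -c "
from h import *
go(550,175.5,330,103.7)"
```

```text
clock: 3.12
eef_pos: [550.5, 175.0, 208.3]
tool_rot: [3.139, 0.0, 1.809]
force: [-0.8, -0.9, 6.5]
width: 34.8
clock 3.1167 pos [550.5 175.  208.3] rot [1.7986e+02 2.0000e-02 1.0367e+02] F [-0.8 -0.9  6.5] w 34.8
shift [   0.5   -0.  -121.7] turn -0.0
```

```bash
python3 -m jog '[0,0,-15,0,20, 0,0,-50,0,20, 0,0,-90,0,20, 0,0,-122,0,20, 0,0,-122,0,20]'
python3 -c "
from h import *
go(523,-405,330,85.6)
grab('wrist','w2')"
```

```text
clock: 3.53
eef_pos: [551.9, 176.2, 335.7]
tool_rot: [3.129, -0.001, 1.81]
force: [1.2, 1.0, -1.1]
width: 35.0
clock 3.5333 pos [551.9 176.2 335.7] rot [ 1.7928e+02 -8.0000e-02  1.0368e+02] F [ 1.2  1.  -1.1] w 35.0
shift [-557.9 -165.6    2.8] turn 18.1
```

View pics/w2.png

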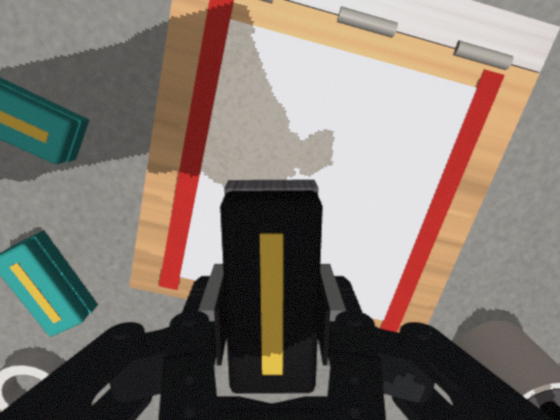

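```bash
python3 -m jog '[-557.5,-164.5,0,18,20, -557.5,-164.5,0,18,20, -557.5,-164.5,0,18,20, -557.5,-164.5,0,18,20, -557.5,-164.5,0,18,20, -557.5,-164.5,0,18,20, -557.5,-164.5,0,18,20, -557.5,-164.5,0,18,20, -557.5,-164.5,0,18,20, -557.5,-164.5,0,18,20, -557.5,-164.5,0,18,20, -557.5,-164.5,0,18,20, -557.5,-164.5,0,18,20, -557.5,-164.5,0,18,20, -557.5,-164.5,0,18,20, -557.5,-164.5,0,18,20, -557.5,-164.5,0,18,20, -557.5,-164.5,0,18,20, -557.5,-164.5,0,18,20]'
python3 -c "
from h import *
go(523,-405,204,85.6)
grab('wrist','w3');grab('top','t3')"
```

```text
clock: 5.17
eef_pos: [522.6, -403.5, 328.5]
tool_rot: [-3.141, -0.001, 1.498]
force: [-0.1, -0.8, -0.7]
width: 35.0
clock 5.1667 pos [ 522.6 -403.5  328.5] rot [-1.7998e+02 -8.0000e-02  8.5850e+01] F [-0.1 -0.8 -0.7] w 35.0
shift [ -1.7   0.5 124.5] turn 0.3
```

View pics/w3.png

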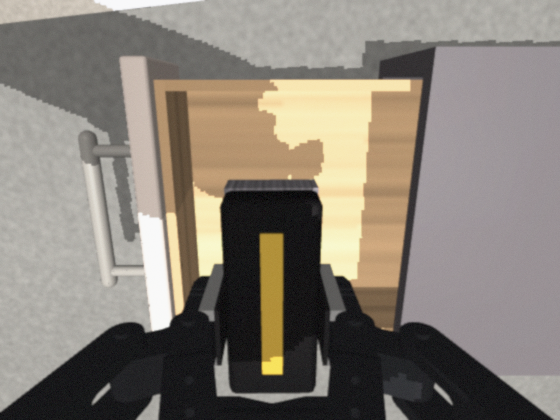

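View pics/t3.png

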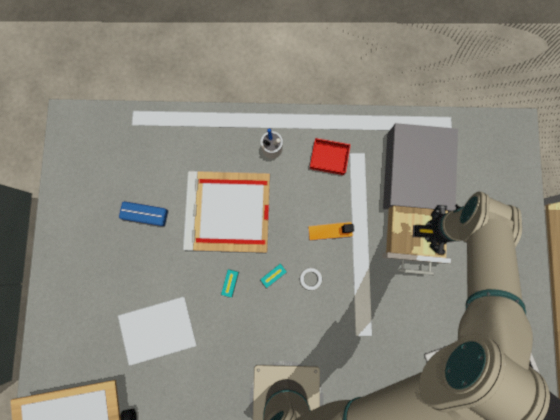

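```bash
python3 - <<'E'
from h import *
for n,u,v,z in[('side wall outer',250,81,78),('side wall inner',250,92,78),('front inner top',160,250,89),('front outer top',145,250,89),('unit edge',412,240,100),('floor',300,130,None),('floor r',430-40,230,None),('drawer front inner low',196,230,22)]: print(n,w('w3',u,v,z=z),w('w3',u,v))
E
```

```text
side wall outer [ 516.4 -318.8   78. ] [ 516.4 -318.8   78. ]
side wall inner [ 515.9 -324.6   78. ] [ 512.7 -325.    21.9]
front inner top [ 452.6 -413.2   89. ] [ 451.9 -414.    87.3]
front outer top [ 443.3 -412.6   89. ] [ 442.8 -413.1   87.7]
unit edge [ 603.3 -412.9  100. ] [ 603.4 -412.9  100. ]
floor [ 546.9 -354.2   22.2] [ 546.9 -354.2   22.2]
floor r [ 614.8 -438.1   22.5] [ 614.8 -438.1   22.5]
drawer front inner low [ 460.  -426.9   22. ] [ 460.2 -426.6   22.9]
```

The drawer measures as expected: inner wall at y≈-325, floor at 22 and front at x≈453. The eraser is centred over it, so I'm lowering it now.

```bash
python3 -m jog '[0,0,30,0,20, 0,0,60,0,20, 0,0,90,0,20, 0,0,112,0,20, 0,0,122,0,20, 0,0,125,0,20, 0,0,125,0,20, 0,0,125,0,20, 0,0,125,0,45, 0,0,125,0,60, 0,0,125,0,60, 0,0,125,0,60]'
python3 -c "
from h import *
go(523,-405,330,85.6)"
```

```text
clock: 6.27
eef_pos: [522.1, -405.7, 204.5]
tool_rot: [3.141, 0.001, 1.495]
force: [0.7, -0.5, 0.2]
width: 60.1
clock 6.2667 pos [ 522.1 -405.7  204.5] rot [1.7994e+02 4.0000e-02 8.5680e+01] F [ 0.7 -0.5  0.2] w 60.1
shift [   0.7    1.  -125.5] turn 0.1
```

```bash
python3 -m jog '[0,0,-10,0,60, 0,0,-40,0,60, 0,0,-75,0,60, 0,0,-110,0,60, 0,0,-130,0,60, 0,0,-130,0,70]'
python3 -c "
from h import *
go(536.5,-183,335,95.2)
grab('wrist','w4')"
```

```text
clock: 6.77
eef_pos: [523.6, -406.4, 340.4]
tool_rot: [3.132, 0.005, 1.495]
force: [0.7, -1.0, 0.3]
width: 69.4
clock 6.7667 pos [ 523.6 -406.4  340.4] rot [179.46   0.31  85.67] F [ 0.7 -1.   0.3] w 69.4
shift [223.7  -4.    4.2] turn -9.5
```

View pics/w4.png

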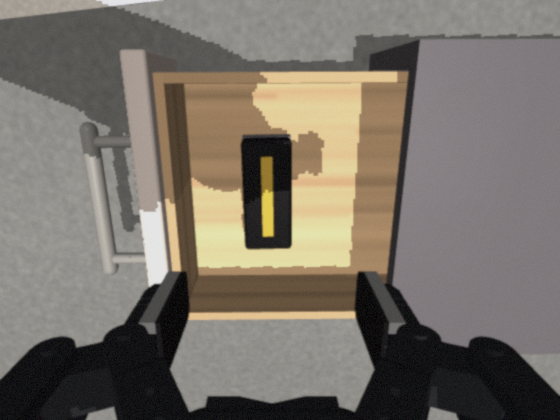

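The eraser lies upright in the drawer at (267,190), clear of all walls. On to the wedge.

```bash
python3 -m jog '[222.5,-2.5,0,-9.5,85, 222.5,-2.5,0,-9.5,85, 222.5,-2.5,0,-9.5,85, 222.5,-2.5,0,-9.5,85, 222.5,-2.5,0,-9.5,85, 222.5,-2.5,0,-9.5,85, 222.5,-2.5,0,-9.5,85, 222.5,-2.5,0,-9.5,85]'
python3 -c "
from h import *
go(536.5,-183,215,95.2)
grab('wrist','w5')"
```

```text
clock: 7.48
eef_pos: [536.0, -182.6, 333.2]
tool_rot: [-3.14, -0.0, 1.664]
force: [-0.2, -0.4, -0.9]
width: 85.0
clock 7.4833 pos [ 536.  -182.6  333.2] rot [-1.7991e+02 -1.0000e-02  9.5330e+01] F [-0.2 -0.4 -0.9] w 85.0
shift [ -0.5   0.6 118.2] turn 0.1
```

View pics/w5.png

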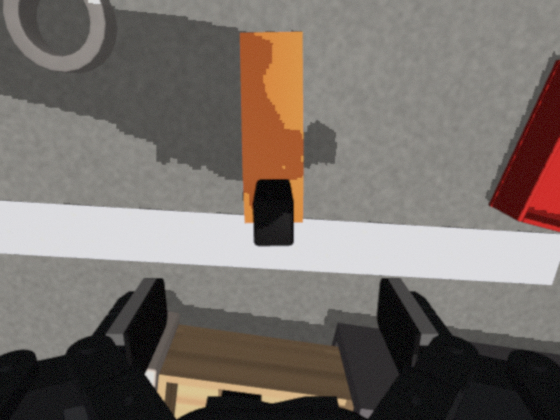

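```bash
python3 - <<'E'
from h import *
P=np.array([w('w5',u,v,z=86) for u,v in [(254,204),(294,204),(294,245),(254,245)]]);print(P,P.mean(0))
print(w('w5',274,225))
for u,v,z in[(240,31,5),(302,31,5),(244,222,0),(303,222,0)]: print(w('w5',u,v,z=z),w('w5',u,v+2))
E
```

```text
[[ 523.7 -171.4   86. ]
 [ 548.2 -169.2   86. ]
 [ 551.2 -196.4   86. ]
 [ 525.8 -198.8   86. ]] [ 537.225 -183.95    86.   ]
[ 537.2 -184.    86.2]
[501.5 -65.8   5. ] [501.2 -66.7   1.1]
[546.7 -61.6   5. ] [547.1 -62.4   0.7]
[ 514.4 -216.1    0. ] [ 514.6 -217.7    0.8]
[ 565.7 -211.3    0. ] [ 565.8 -212.8    1.1]
```

The post is at (274,221), centre ≈ (536.5,-183) with its top at z 86. The tool is over it and aligned, so I descend to grasp point z=60.

```bash
python3 -m jog '[0,0.5,35,0,85, 0,0.5,70,0,85, 0,0.5,100,0,85, 0,0.5,114,0,85, 0,0.5,117,0,85, 0,0.5,117,0,60, 0,0.5,117,0,30, 0,0.5,117,0,15, 0,0.5,117,0,15, 0,0.5,117,0,15, 0,0.5,117,0,15, 0,0.5,117,0,15, 0,0.5,117,0,15]'
python3 -c "
from h import *
go(588,-80,215,89.5)
grab('wrist','w6')"
```

```text
clock: 8.62
eef_pos: [537.1, -183.6, 218.0]
tool_rot: [3.14, 0.001, 1.661]
force: [-0.2, -0.5, 6.0]
width: 25.4
clock 8.6167 pos [ 537.1 -183.6  218. ] rot [1.799e+02 6.000e-02 9.517e+01] F [-0.2 -0.5  6. ] w 25.4
shift [98.6 60.   3. ] turn 5.7
```

View pics/w6.png

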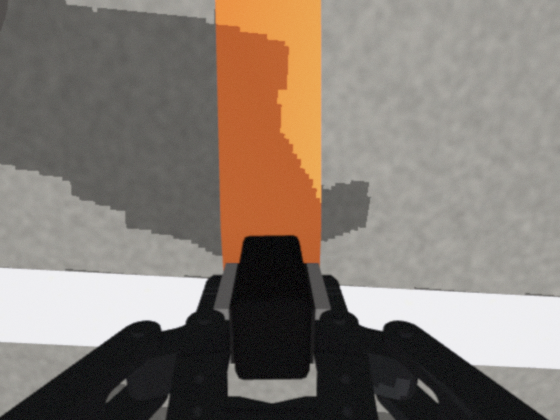

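```bash
python3 -m jog '[4,2,-1,0,15, 14,7,-1,0.6,15, 26,13,-1,1.2,15, 38,20,-1,1.8,15, 50,26,-1,2.4,15, 62,32,-1,3,15, 74,38,-1,3.6,15, 86,44,-1,4.2,15, 98,50,-1,4.8,15, 108,56,-1,5.4,15, 115,60,-1,5.7,15, 118.5,61,-1,5.7,15, 118.5,61,-1,5.7,15, 118.5,61,-1,5.7,15]'
python3 -c "
from h import *
go(588,-50,215,89.5)
grab('wrist','w7');grab('top','t7');grab('side','s7')"
```

```text
clock: 9.83
eef_pos: [587.2, -58.9, 218.0]
tool_rot: [3.14, -0.001, 1.563]
force: [0.9, 2.1, 3.3]
width: 25.5
clock 9.8333 pos [587.2 -58.9 218. ] rot [ 1.799e+02 -8.000e-02  8.953e+01] F [0.9 2.1 3.3] w 25.5
shift [8.9 0.7 3. ] turn 0.0
```

View pics/w7.png

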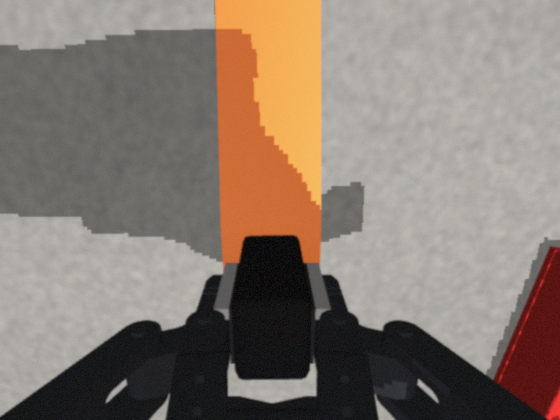

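View pics/s7.png

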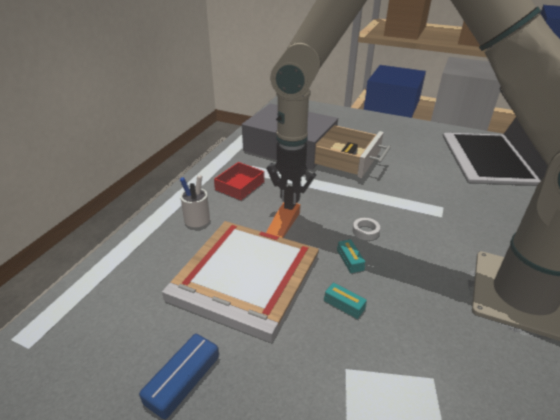

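```bash
python3 - <<'E'
from h import *
a=cv2.imread('pics/t7.png')
cv2.imwrite('pics/c7.png',cv2.resize(a[160:265,240:360],None,fx=5.5,fy=5.5,interpolation=cv2.INTER_CUBIC))
a=cv2.imread('pics/s7.png')
cv2.imwrite('pics/c7s.png',cv2.resize(a[180:280,230:350],None,fx=6,fy=6,interpolation=cv2.INTER_CUBIC))
E
```

```text
(no output)
```

View pics/c7.png

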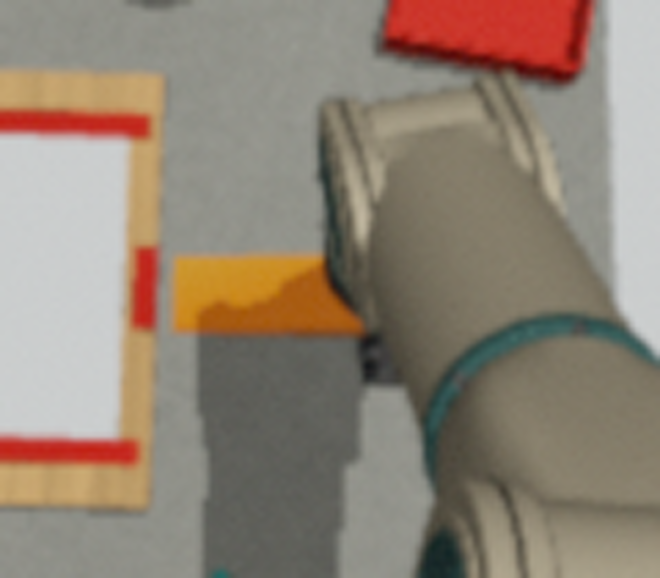

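View pics/c7s.png

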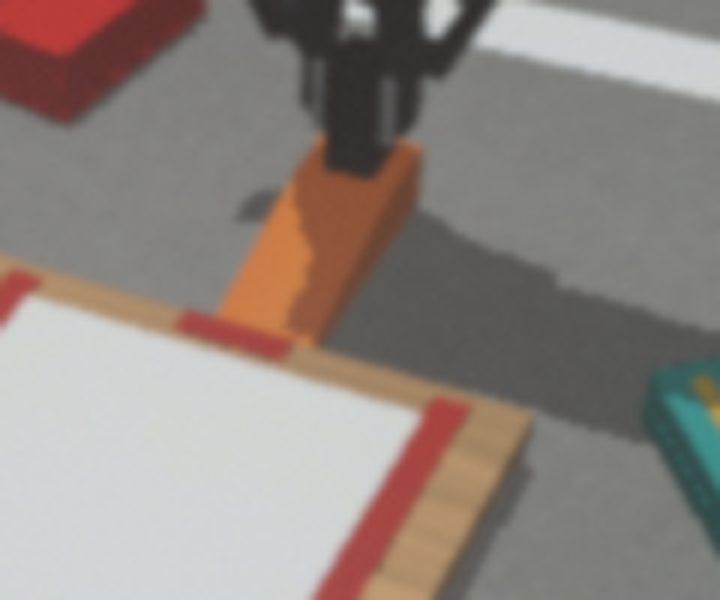

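```bash
python3 - <<'E'
from h import *
def c(x,y,z): return w('t7',240+(x+.5)/5.5-.5,160+(y+.5)/5.5-.5,z=z)
for n,pts,z in [('tip',[(174,257),(175,333)],5),('edge',[(164,73),(149,511)],28),('tape',[(157,247),(155,328)],28)]:
    P=np.array([c(*p,z) for p in pts]);print(n,P.tolist(),P.mean(0))
E
```

```text
tip [[610.9, 61.1, 5.0], [564.5, 59.4, 5.0]] [587.7   60.25   5.  ]
edge [[719.7, 69.3, 28.0], [456.6, 71.5, 28.0]] [588.15  70.4   28.  ]
tape [[613.4, 70.8, 28.0], [564.7, 70.8, 28.0]] [589.05  70.8   28.  ]
```

Tip at (587.7, 60.5) is in line with the edge middle (588.3, 70.7), about 10 mm short of it. Pushing 50 mm, which stays before contact.

```bash
python3 -m jog '[2,0,0,0,15, 6,0,0,0,15, 11,0,0,0,15, 16,0.2,0,0,15, 21,0.2,0,0,15, 26,0.4,0,0,15, 31,0.4,0,0,15, 36,0.5,0,0,15, 41,0.5,0,0,15, 45,0.5,0,0,15, 48,0.5,0,0,15, 50,0.5,0,0,15, 50,0.5,0,0,15, 50,0.5,0,0,15]'
python3 -c "
from h import *
go(588.3,17.7,215,89.5)
grab('wrist','w8')"
```

```text
clock: 11.15
eef_pos: [587.5, -11.4, 218.0]
tool_rot: [-3.141, 0.002, 1.56]
force: [-0.5, -2.5, 5.6]
width: 25.2
clock 11.15 pos [587.5 -11.4 218. ] rot [-1.7998e+02  1.2000e-01  8.9370e+01] F [-0.5 -2.5  5.6] w 25.2
shift [29.1  0.4  2.9] turn -0.1
```

View pics/w8.png

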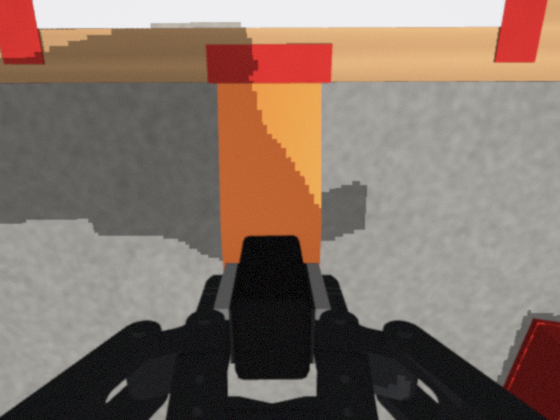

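```bash
cat >> h.py <<'E'
def gap(tag,rows=None):
    f=load(tag);K=f['K'];T=f['T'];d=f['d']
    v,u=np.mgrid[0:130,60:480];dd=d[:130,60:480].astype(float)
    P=np.stack([(u-K[0,2])/K[0,0]*dd,-(v-K[1,2])/K[1,1]*dd,-dd,np.ones_like(dd)],-1)@T.T
    P=P[...,:3].reshape(-1,3);P=P[dd.ravel()>0]
    m=(P[:,2]>24)&(P[:,2]<45)&(P[:,1]>72)
    Q=P[m];c,_,_,_=np.linalg.lstsq(np.c_[Q[:,1]-311,np.ones(len(Q))],Q[:,2],rcond=None)
    print(tag,'n',len(Q),'y',Q[:,1].min().round(1),Q[:,1].max().round(1))
    for lo in range(70,110,6):
        s=P[(P[:,1]>=lo)&(P[:,1]<lo+6)&(P[:,2]>20)]
        if len(s): print(lo,len(s),np.median(s[:,2]).round(2),s[:,2].std().round(2))
    return P
E
python3 -c "
from h import *
gap('w8')"
```

```text
w8 n 33063 y 72.0 101.4
70 5910 28.3 1.06
76 6749 28.34 0.79
82 6900 28.21 0.73
88 7224 28.41 0.78
94 7216 28.71 0.7
100 568 28.5 0.7
```

```bash
python3 -m jog '[2,0,0,0,15, 5,0,0,0,15, 8,0,0,0,15, 11,0,0,0,15, 14,0.2,0,0,15, 15,0.2,0,0,15, 15,0.2,0,0,15, 15,0.2,0,0,15]'
python3 -c "
from h import *
go(588.3,17.7,215,89.5)
grab('wrist','w9')
gap('w9')"
```

```text
clock: 11.87
eef_pos: [587.7, 0.5, 218.0]
tool_rot: [-3.14, 0.006, 1.557]
force: [-1.1, -8.7, 6.9]
width: 25.3
clock 11.8667 pos [5.877e+02 5.000e-01 2.180e+02] rot [-179.93    0.36   89.23] F [-1.1 -8.7  6.9] w 25.3
shift [17.3  0.4  2.9] turn -0.3
w9 n 44941 y 72.0 112.4
70 5508 28.98 0.74
76 6475 29.01 0.76
82 6643 28.85 0.72
88 6874 29.04 0.74
94 7020 29.34 0.67
100 7207 29.28 0.69
106 6436 29.28 0.7
```

```bash
python3 -m jog '[2,0,0,0,15, 4,0,0,0,15, 6,0,0,0,15, 8,0,0,0,15, 10,0,0,0,15, 11,0,0,0,15, 11,0,0,0,15, 11,0,0,0,15]'
python3 -c "
from h import *
go(588.3,17.7,215,89.5)
grab('wrist','w10');grab('side','s10')
gap('w10')"
```

```text
clock: 12.58
eef_pos: [587.8, 11.2, 218.0]
tool_rot: [-3.14, 0.007, 1.557]
force: [-0.4, -8.6, 8.0]
width: 25.4
clock 12.5833 pos [587.8  11.2 218. ] rot [-179.92    0.37   89.21] F [-0.4 -8.6  8. ] w 25.4
shift [6.5 0.4 3. ] turn -0.3
w10 n 54382 y 72.7 122.7
70 2224 31.5 0.73
76 6304 31.48 0.75
82 6460 31.29 0.72
88 6628 31.39 0.71
94 6802 31.61 0.67
100 6973 31.52 0.68
106 7172 31.44 0.69
```

View pics/w10.png

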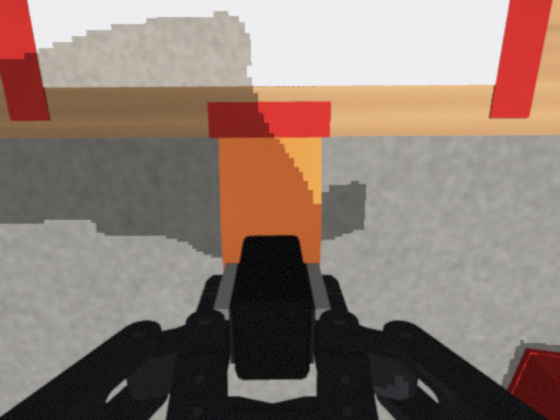

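```bash
python3 -m jog '[2,0,0,0,15, 4,0,0,0,15, 6,0,0,0,15, 7,0,0,0,15, 7,0,0,0,15, 7,0,0,0,15, 7,0,0,0,15]'
python3 -c "
from h import *
go(588.3,17.7,215,89.5)
grab('wrist','w11');grab('side','s11')
gap('w11')
a=cv2.imread('pics/s11.png')
cv2.imwrite('pics/c11.png',cv2.resize(a[120:300,180:360],None,fx=3.3,fy=3.3,interpolation=cv2.INTER_CUBIC))
for u,v in [(274,150)]: print(w('w11',u,v))
"
```

```text
clock: 13.27
eef_pos: [587.9, 18.2, 218.0]
tool_rot: [-3.14, 0.007, 1.557]
force: [-0.5, -8.8, 7.5]
width: 25.7
clock 13.2667 pos [587.9  18.2 218. ] rot [-179.92    0.37   89.22] F [-0.5 -8.8  7.5] w 25.7
shift [-0.5  0.4  3. ] turn -0.3
w11 n 54386 y 79.9 129.5
76 1026 33.03 0.72
82 6349 32.86 0.71
88 6458 32.93 0.69
94 6675 33.12 0.66
100 6831 32.99 0.67
106 7022 32.86 0.68
[589.3  72.7  34. ]
```

View pics/c11.png

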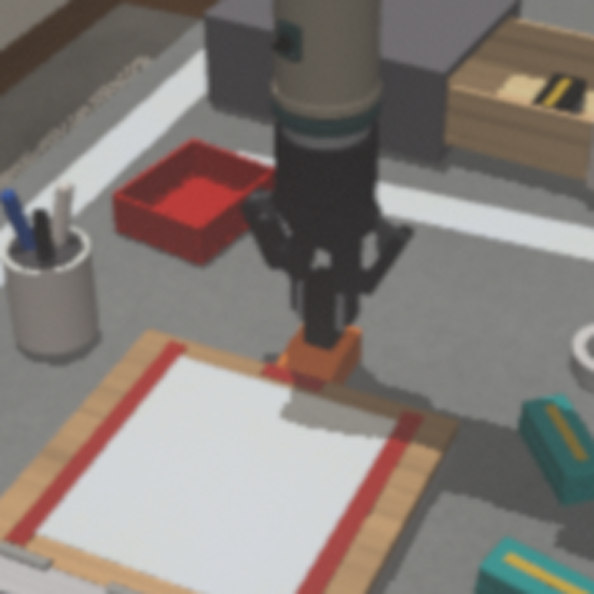

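```bash
python3 -m jog '[0,0,0,0,15, 0,0,0,0,15, 0,0,0,0,15, 0,0,0,0,15, 0,0,0,0,15, 0,0,0,0,15]'
python3 -c "
from h import *
go(588.3,17.7,215,89.5)
grab('wrist','w12')
P=gap('w12')
s=P[(P[:,1]>82)&(P[:,1]<100)&(P[:,2]>20)]
for lo in (480,530,560,610,640,670): 
  t=s[(s[:,0]>=lo)&(s[:,0]<lo+30)]
  if len(t): print(lo,np.median(t[:,2]))
print(finish_job())
"
```

```text
clock: 13.87
eef_pos: [587.9, 18.2, 218.0]
tool_rot: [-3.14, 0.006, 1.557]
force: [-1.0, -10.3, 8.2]
width: 25.3
clock 13.8667 pos [587.9  18.2 218. ] rot [-179.93    0.37   89.21] F [ -1.  -10.3   8.2] w 25.3
shift [-0.5  0.4  3. ] turn -0.3
w12 n 54399 y 79.9 129.5
76 1026 33.06 0.7
82 6341 32.89 0.72
88 6461 32.93 0.7
94 6681 33.13 0.67
100 6840 32.98 0.66
106 7007 32.88 0.68
480 32.799611472717146
530 32.89383074770248
560 33.06361343083246
610 33.01359009584729
640 33.03962669544434
670 32.83306731007748
the job is handed in; nothing more can be done
None
```

The job is handed in after about 14 s of the 61 s allowed. The black eraser is in the open drawer and released, and the wedge is under the middle of the board's free edge, still in the grip.

**Eraser:** the wrist picture after release shows it upright on the drawer floor, clear of the walls.

**Wedge:** the tip is about 67 mm past the edge and within about 1 mm of its middle.

**Gap:** the board rose from 28.3 to 33.0 mm by the wrist camera, so the gap is about 4.8 mm. The wedge geometry predicts about 5.1 mm, a 0.3 mm disagreement within camera accuracy. In the looks taken during the push the lift rose steadily and never passed 5 mm.

**Hold:** half a second of holding changed nothing. The board's height is even within about 0.3 mm across the roughly 220 mm width checked, so it rests on the wedge alone. The gripper is clear of the board.

**Forces:** measured wrist force stayed at about 13 N or less. The gripper presses the wedge onto the table with roughly 8 N and leans 0.4°, which I left as it was.

**Things to leave alone:** I did not re-measure the pen cup, pencil case, red tray and tape roll at the end. The gripper stayed clear of them all, and the late pictures show nothing disturbed among those in view.

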